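# Refit the filter cover of a dust box

## Robot

A 6-joint arm with a two-finger parallel gripper is mounted at the origin on the work surface. World frame = base frame: x ahead of the robot, y to its left, z up, the work surface at z = 0. Lengths are in m, angles in rad, forces in N, time in s.
With the tool pointing down it reaches from about 0.35 to 0.725 m from the base axis. Payload 6 kg.
Tool frame: the origin (TCP) lies between the finger pads; the fingertips stand 11 mm ahead of it and the grasp point (between the pads) lies 8 mm behind it; z points along the fingers, y is the direction in which the jaws open and shut (so a half turn about z gives the same grasp; the last joint's range is limited). The gripper opens to 85 mm and grips with 20 to 120 N. Pads are 22 mm wide; open, the fingers measure 114 mm over their backs; the gripper's body (76 mm by 85 mm) begins 54 mm behind the grasp point. The pads swing forward as they close: fully open they stand 13 mm farther back than shut.
Start: joints at [-0.883, 0.04, 0.085, 0, -1.615, -0.334], TCP at [0.208, -0.563, 0.242] pointing down, gripper open.
Joint ranges: [-2.56, 2.56], [-1.29, 2.01], [-1.08, 1.49], [-3.29, 1.98], [-2.81, -0.18], [-2.99, 2.99]. Speed limits (rad/s): [2.57, 2.57, 3.01, 3.14, 3.14, 3.14].

## Interface

Orientations are given as a unit quaternion [w, x, y, z].
In Python, from plant import manip, claw, planner, get_state, snapshot, get_calibration, ticket gives the robot as it stands. Calls block until the motion is done:
- manip.move_pose(position, orientation): joint-space move of the TCP to a pose.
- manip.move_l(position, orientation=None, max_speed=0.15, until_force=None): straight line of the TCP; orientation=None keeps the orientation; max_speed is the mean speed in m/s. With until_force (N) it stops when the force on the tool has changed by that much, and returns True; else False.
- manip.move_joints(angles): joint-space move.
- claw.grip(opening, effort=None): finger opening in m; effort is the grip in N (None keeps the last); returns when the fingers have stopped.
- manip.hold(seconds).
- planner.solve_ik(position, orientation): joint angles nearest the present ones, or None.
- get_state(): the state.
- snapshot(name): name is "side" or "top"; returns (picture, depth): 480x640x3 uint8, red, green, blue; 480x640 float32, m along the optical axis (not along the pixel's ray), 0 where there is no reading.
- get_calibration(name): a dict with "fx", "fy", "cx", "cy" (pixels), "k1" (the pictures are not rectified: a ray, as slopes to the right and down, at radius r is drawn at 1 + k1 r^2 times it, then the intrinsics apply), "extrinsics" (4x4, takes a point from camera to world coordinates). Camera axes: x right, y down, z forward; pixel columns grow to the right and rows downward; lengths in m; the calibration is good to about 2 mm. A picture is of the moment at which its call begins. get_calibration takes no time and is no camera call.
A pose or a line that the arm cannot do raises manip.Unreachable and nothing moves.
- ticket.sign_off(): hands the job in, once; it reports no verdict.
The state is a dict: "clock": time; "joint_positions": joint angles; "joint_velocities": joint speeds; "joint_torque": joint torques, N m; "tcp_pos": TCP position; "tcp_rot": TCP orientation; "wrist_force": force on the tool from outside, world axes, zero at the start; "ft_torque": the same for the moment, N m; "opening": finger opening in m.
Only numpy, scipy, OpenCV 4.12 (cv2) and the standard library are available. Lean on these libraries where they do the work, as an engineer would, in place of code of your own. Each camera call takes 0.05 s, during which the arm holds its last target.

## Task

Close the open dust filter box: tilt the loose metal cover, hook its narrower tongue end under the box's raised lip, and lower the other end flat into the recess. Then slide the bolt at the other end fully home over the cover, and leave the jar, offcuts, screwdriver and sanding block where they are.

Things in the scene. Friction and masses are not known exactly. Their poses are not given: they have to be found in the camera images.
- cover_grip (a point): Centre of the wooden grip bar on the loose aluminium cover (0.3 to 0.5 kg, lying grip up on the bench). Bar 22 mm (cover x) x 80 (y) x 40 high, on the middle of the 5 mm plate: plate underside 25 mm below this point, plate top and bar top 20 mm below and above. Cover axes: x from tongue end (-x) to free end (+x), y across, z up out of the plate.
- tongue_edge (a point): Middle of the lower edge of the cover's tongue end, 75 mm towards cover -x and 25 mm below cover_grip; axes as the cover's. The last 18 mm of the plate here is a tongue 100 mm wide; the rest of the plate, 132 mm long, is 120 mm wide.
- free_edge (a point): Middle of the lower edge of the cover's free (120 mm wide) end, 75 mm towards cover +x and 25 mm below cover_grip; same axes. The plate is 150 mm long over all.
- recess (a point): Middle of the open recess in the top of the fixed grey filter box, at the level of the ledges that carry the cover, 72 mm above the bench. Box axes: x from lip (-x) to bolt (+x), y across, z up; a seated cover has the same axes. Recess: x = -78 to +78 mm, 128 mm wide, rims 6 mm high at the sides and +x end; ledges 14 to 20 mm wide. Box: x = -100 to +150 (duct to +162), y = +-85 mm.
- lip_edge (a point): Middle of the lower front edge of the lip, 61 mm towards box -x of recess and 12 mm above the ledges; box axes. The lip is 5 mm thick. The slot under it is 12 mm high, 17 mm deep and 108 mm wide. The cover (150 mm) is longer than the 139 mm from here to the end wall, so it enters only tilted, tongue low, by about 0.2 to 0.25 rad.
- bolt_knob (a point): Point on the upright flat steel knob of the sliding bolt, 12 mm below its top, 30 mm above the bolt plate, 44 mm above the ledges. Knob 14 mm (box x) x 24 (y) x 42 high; box axes. At box x = +118 mm when open. Bolt plate 30 mm wide, 5 thick, underside 9 mm above the ledges: it passes over a seated cover only. Guides beside it reach 15 mm above the ledges.
- bolt (a joint): Travel of the bolt towards box -x, m: 0 = drawn back (starts at 0 to 0.006), 0.028 = fully home over the cover's free end (stop). Friction about 2 N; it stays where it is left.
- jar: a squat glass jar with a steel lid, 72 mm across and 100 mm tall, standing on the bench beyond the work. Bystander; origin at the centre of its underside.
- offcuts: two wood offcuts glued together, 80 x 120 mm and 36 mm tall, on the bench beyond the work to the left. Bystander; origin at the centre of its underside.
- screwdriver: a screwdriver, 190 mm long, lying on the bench near the robot, roughly along x. Bystander.
- sanding_block: a cork sanding block, 70 x 120 x 40 mm, on the bench beyond the work to the right. Bystander; origin at the centre of its underside.
Not all that is in view belongs to the job. Of the things like the part that bears cover_grip, leave any that is orange or yellow; of the rest the smaller one is meant.

How it is judged:
By the outcome, as a careful person would: the job done as asked, in the order asked, and still so for the second after the job is handed in, with the robot touching nothing.
It also fails if it takes over 58 s, if anything falls off the work surface, if the arm or the gripper's body presses on something with over 40 N, if the wrist force passes 120 N, or if a joint passes its speed limit or range.

## Working session

There is one attempt and no reset: what is moved stays moved. The work goes in short steps, each a Python script; the robot and the scene stay as the last script left them, time stands still between calls to the robot, and variables do not carry over. Pictures are saved under pics/ and viewed, and the job is handed in when it is done.

```bash
ls; mkdir -p pics
python3 - <<'E'
from plant import *
import cv2,numpy as np
for n in("side","top"):
    p,d=snapshot(n); cv2.imwrite(f"pics/{n}0.png",p[:,:,::-1]); np.save(f"pics/{n}0_d.npy",d)
    c=get_calibration(n); print(n,{k:np.round(v,4).tolist() for k,v in c.items()}, (d>0).mean())
print(get_state())
E
```

```text
pics
side {'fx': 463.875, 'fy': 463.875, 'cx': 315.0233, 'cy': 246.0147, 'k1': -0.0812, 'extrinsics': [[-0.9967, -0.0578, 0.0578, 0.4951], [-0.0799, 0.5423, -0.8364, 0.637], [0.017, -0.8382, -0.5451, 0.6085], [0.0, 0.0, 0.0, 1.0]]} 0.9960319010416666
top {'fx': 589.0259, 'fy': 589.0259, 'cx': 328.9235, 'cy': 235.8015, 'k1': -0.1796, 'extrinsics': [[-0.0115, -0.9808, 0.1945, 0.2519], [-0.9999, 0.0106, -0.0059, -0.1217], [0.0037, -0.1946, -0.9809, 1.482], [0.0, 0.0, 0.0, 1.0]]} 0.996083984375
{'clock': 0.1, 'joint_positions': array([-8.83319270e-01,  4.07311296e-02,  8.39081073e-02, -4.21327438e-04,
       -1.61549561e+00, -3.33678655e-01]), 'joint_velocities': array([-0.00033079, -0.00225268,  0.00236178,  0.00244238,  0.00032196,
       -0.00133966]), 'joint_torque': array([-5.39308065e-03, -3.69346261e+01,  3.48284090e+01,  6.95175022e+00,
       -4.56925001e-03,  1.57810030e-05]), 'tcp_pos': array([ 0.20784222, -0.56255183,  0.24138642]), 'tcp_rot': array([-1.88341304e-04, -1.75987070e-01,  9.84392162e-01,  7.66923022e-04]), 'wrist_force': array([ 0.64746515, -0.10683777, -0.49440709]), 'ft_torque': array([ 0.0615734 , -0.01023854, -0.01858309]), 'opening': 0.08547078832635938}
```

View pics/top0.png

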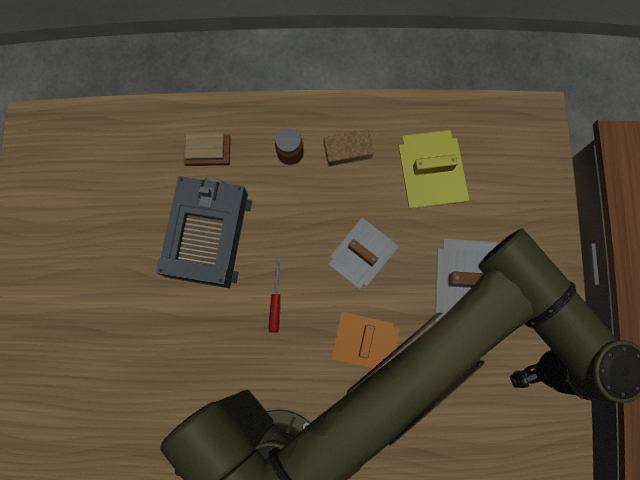

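View pics/side0.png

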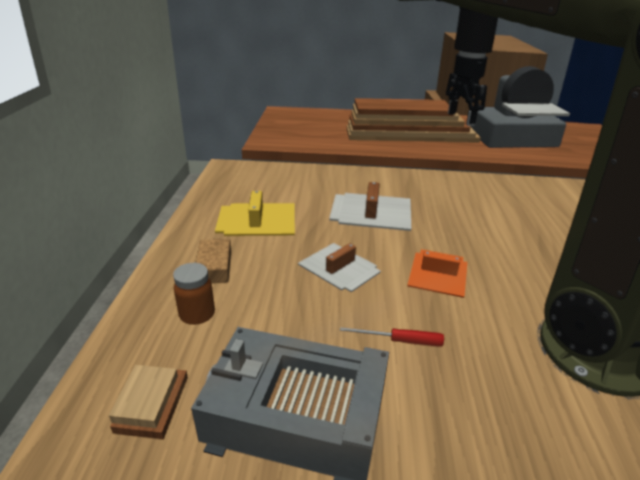

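The top view shows two grey covers: a small one at about (364,252) and a larger one at (470,280). The small one is meant. The box is at (203,232), with its bolt at (207,192) and its lip towards the robot, around row 270. I'll zoom in next.

Run:
```python
import cv2,numpy as np
p=cv2.imread("pics/top0.png")
a=cv2.resize(p[170:295,150:260],None,fx=4.5,fy=4.5,interpolation=cv2.INTER_CUBIC)
b=cv2.resize(p[210:295,320:410],None,fx=4.5,fy=4.5,interpolation=cv2.INTER_CUBIC)
h=np.zeros((a.shape[0],300+0,3),np.uint8)
c=np.zeros((563,800,3),np.uint8); c[:min(563,a.shape[0]),:495]=a[:563]
b=cv2.resize(b,(300,283)); c[:283,498:798]=b
cv2.imwrite("pics/z1.png",c)
s=cv2.imread("pics/side0.png")
cv2.imwrite("pics/z2.png",cv2.resize(s[220:480,190:400],None,fx=2.3,fy=2.3,interpolation=cv2.INTER_CUBIC))
```

```text
(no output)
```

View pics/z1.png

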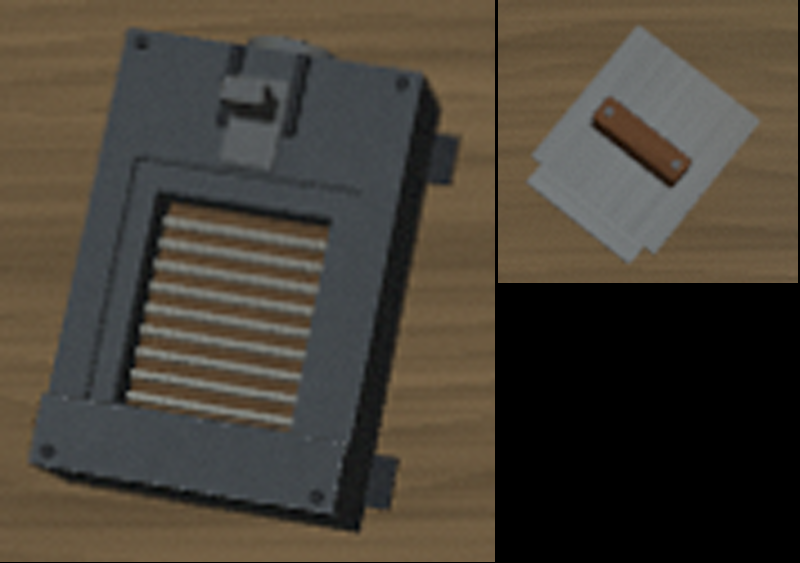

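View pics/z2.png

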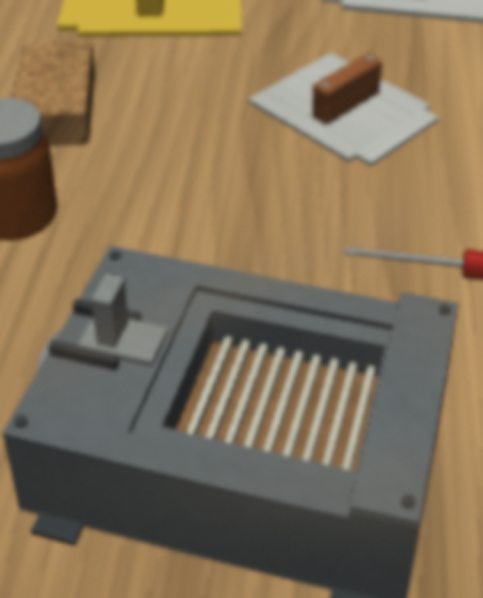

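```bash
cat > h.py <<'E'
import cv2,numpy as np
from plant import *
def KD(n):
    c=get_calibration(n); return np.array([[c['fx'],0,c['cx']],[0,c['fy'],c['cy']],[0,0,1.]]),np.array([c['k1'],0,0,0.]),np.array(c['extrinsics'])
def ray(n,px):
    K,D,T=KD(n); u=cv2.undistortPoints(np.asarray(px,float).reshape(-1,1,2),K,D).reshape(-1,2)
    return T[:3,3],np.c_[u,np.ones(len(u))]@T[:3,:3].T
def plane(n,px,z):
    o,d=ray(n,px); return o+d*((z-o[2])/d[:,2])[:,None]
def cloud(n,d):
    v,u=np.mgrid[:480,:640]; o,r=ray(n,np.c_[u.ravel(),v.ravel()]); return (o+r*d.reshape(-1,1)).reshape(480,640,3)
def proj(n,P):
    K,D,T=KD(n); Ti=np.linalg.inv(T); return cv2.projectPoints(np.asarray(P,float).reshape(-1,1,3),cv2.Rodrigues(Ti[:3,:3])[0],Ti[:3,3],K,D)[0].reshape(-1,2)
E
python3 - <<'E'
from h import *
for n in("top","side"):
    im=cv2.imread(f"pics/{n}0.png"); d=np.load(f"pics/{n}0_d.npy"); W=cloud(n,d)
    hsv=cv2.cvtColor(im,cv2.COLOR_BGR2HSV)
    # bench z check
    print(n,"bench z",np.median(W[300:340,250:330,2]) )
    # box top height histogram
    x,y,z=W[...,0],W[...,1],W[...,2]
    m=(x>.3)&(x<.75)&(z>.03)&(z<.15)
    # print blobs
    N,l,st,ce=cv2.connectedComponentsWithStats(m.astype(np.uint8))
    for i in range(1,N):
        if st[i,4]>60: q=W[l==i]; print(st[i],np.round(np.percentile(q,[2,50,98],axis=0),3).tolist())
    b=max((i for i in range(1,N) if .05<np.median(y[l==i])<.6),key=lambda i:st[i,4],default=None)
    # histogram of heights of box
    if b: print(np.histogram(z[l==b],bins=np.arange(.06,.13,.003)))
    # cover
    s=hsv[...,1]; g=(s<50)&(hsv[...,2]>90)&(x>.3)&(x<.6)&(y>-.35)&(y<-.05)
    cs=max(cv2.findContours(g.astype(np.uint8),0,1)[0],key=cv2.contourArea)
    print("cover px",cv2.boundingRect(cs),cv2.contourArea(cs))
E
```

```text
top bench z 9.271983789183036e-05
[278 147  24  16 274] [[0.735, -0.058, 0.032], [0.742, -0.033, 0.072], [0.75, -0.005, 0.103]]
[326 154  40   9 200] [[0.733, -0.221, 0.03], [0.744, -0.164, 0.039], [0.75, -0.128, 0.046]]
[414 154  43  20 589] [[0.704, -0.456, 0.033], [0.72, -0.404, 0.058], [0.741, -0.354, 0.065]]
[ 156  176   91  111 7256] [[0.425, 0.091, 0.036], [0.549, 0.182, 0.075], [0.674, 0.274, 0.094]]
[348 239  30  26 302] [[0.469, -0.244, 0.033], [0.497, -0.212, 0.044], [0.525, -0.18, 0.052]]
[449 272  34  15 403] [[0.407, -0.498, 0.034], [0.424, -0.459, 0.063], [0.439, -0.428, 0.07]]
[364 325  11   7  61] [[0.3, -0.235, 0.035], [0.308, -0.225, 0.045], [0.315, -0.214, 0.049]]
(array([ 67,  84, 194, 409, 705, 997, 837, 443, 410, 504, 292,  79,   9,
         6,   5,   5,   1,   6,   6,   3,   2,  21,  23]), array([0.06 , 0.063, 0.066, 0.069, 0.072, 0.075, 0.078, 0.081, 0.084,
       0.087, 0.09 , 0.093, 0.096, 0.099, 0.102, 0.105, 0.108, 0.111,
       0.114, 0.117, 0.12 , 0.123, 0.126, 0.129]))
cover px (328, 218, 70, 71) 2631.0
side bench z 0.0014233680430640883
[ 311   41   7
[... 532 characters left out ...]
[0.526, -0.177, 0.047]]
[422 250   9  12  84] [[0.3, -0.234, 0.031], [0.308, -0.217, 0.044], [0.317, -0.213, 0.048]]
[199 266  15  47 457] [[0.736, -0.045, 0.032], [0.743, -0.017, 0.069], [0.75, -0.003, 0.102]]
[  191   327   198   146 19778] [[0.432, 0.102, 0.036], [0.549, 0.204, 0.075], [0.676, 0.287, 0.092]]
(array([ 374,  375,  373, 1058, 1551, 1870, 4042,  171,  427, 2346,  662,
         20,   21,   23,   17,   20,   24,   24,   23,   24,   25,   19,
        105]), array([0.06 , 0.063, 0.066, 0.069, 0.072, 0.075, 0.078, 0.081, 0.084,
       0.087, 0.09 , 0.093, 0.096, 0.099, 0.102, 0.105, 0.108, 0.111,
       0.114, 0.117, 0.12 , 0.123, 0.126, 0.129]))
cover px (299, 244, 81, 47) 1527.0
```

Run:
```python
from h import *
def z1(p): p=np.array(p,float); return (p-1.75)/4.5+[150,170]
def z2(p): p=np.array(p,float); return (p-.65)/2.3+[190,220]
names=["boltL","boltR","lipL","lipR"]; zz=[.078,.078,.089,.089]
T=z1([(128,28),(422,75),(32,463),(335,513)]); S=z2([(8,432),(112,250),(410,520),(457,303)])
for n,V in(("top",T),("side",S)):
    P=np.array([plane(n,[p],z)[0] for p,z in zip(V,zz)]); print(n,np.round(P,4).tolist())
    print(" widths",[round(float(np.linalg.norm(P[a,:2]-P[b,:2])),4) for a,b in((0,1),(2,3),(0,2),(1,3))])
    w=[(0,1,),(2,3)]; ax=(P[0]+P[1]-P[2]-P[3])[:2]; ay=(P[0]+P[2]-P[1]-P[3])[:2]
    print(" yaw",np.arctan2(ax[1],ax[0]),np.arctan2(ay[1],ay[0])-np.pi/2)
    c=P.mean(0)[:2]; u=ax/np.linalg.norm(ax); print(" recess",c-25e-3*u)
    im=cv2.imread(f"pics/{n}0.png"); hsv=cv2.cvtColor(im,cv2.COLOR_BGR2HSV)
    W=cloud(n,np.load(f"pics/{n}0_d.npy")); x,y=W[...,0],W[...,1]
    R=(x>.38)&(x<.63)&(y>-.33)&(y<-.08)
    g=R&(hsv[...,1]<50)&(hsv[...,2]>80)
    br=R&(hsv[...,1]>=50)&(W[...,2]>.012); 
    full=cv2.morphologyEx(((g|br)*255).astype(np.uint8),cv2.MORPH_CLOSE,np.ones((3,3)))
    for nm,m,z in(("plate",g.astype(np.uint8) if n=="top" else full,.005),("bartop",(R&(hsv[...,1]>=50)&(W[...,2]>.036)).astype(np.uint8),.045)):
        c=max(cv2.findContours(m,0,cv2.CHAIN_APPROX_NONE)[0],key=cv2.contourArea)
        Q=plane(n,c.reshape(-1,2),z)[:,:2]; r=cv2.minAreaRect((Q*1000).astype(np.float32)); print(" ",nm,np.round(r[0],1),np.round(r[1],1),round(r[2],2))
```

```text
top [[0.6881, 0.2473, 0.078], [0.6579, 0.0807, 0.078], [0.4421, 0.2874, 0.089], [0.4145, 0.1216, 0.089]]
 widths [0.1692, 0.1681, 0.2492, 0.2469]
 yaw -0.16402374530946948 -0.1722015288904104
 recess [0.52598516 0.18832725]
  plate [ 497.5 -213.6] [120.5 151.4] 50.52
  bartop [ 496.5 -212.9] [78.2 23.1] 50.13
side [[0.6852, 0.2464, 0.078], [0.657, 0.0847, 0.078], [0.4476, 0.29, 0.089], [0.4143, 0.124, 0.089]]
 widths [0.1642, 0.1693, 0.2416, 0.2458]
 yaw -0.17085752681595512 -0.18552207892531714
 recess [0.52639068 0.19051289]
  plate [ 488.5 -222.7] [148.8 152.6] 50.21
  bartop [ 495.6 -204.1] [88.5 29.8] 50.33
```

```bash
cat > ov.py <<'E'
from h import *
import sys
def overlay(rc,yaw,cc,cyaw,tag,src="0"):
    def f(c,yw,L): L=np.array(L,float); k,s=np.cos(yw),np.sin(yw); return np.c_[c[0]+k*L[:,0]-s*L[:,1],c[1]+s*L[:,0]+k*L[:,1],L[:,2]]
    polys=[f(rc,yaw,[(-100,-85,89),(-61,-85,89),(-61,85,89),(-100,85,89)]),f(rc,yaw,[(150,-85,78),(150,85,78),(-61,85,78),(-61,-85,78)]),
     f(rc,yaw,[(78,-64,78),(78,64,78),(-61,64,78),(-61,-64,78)]),f(rc,yaw,[(111,-12,128),(125,-12,128),(125,12,128),(111,12,128)])]
    polys=[p*1 for p in polys]
    out=[]
    L=[]
    def sc(l): return [(a/1000,b/1000,c/1000) for a,b,c in l]
    P=[(rc,yaw,[(-100,-85,89),(-61,-85,89),(-61,85,89),(-100,85,89)]),(rc,yaw,[(150,-85,78),(150,85,78),(-61,85,78),(-61,-85,78)]),(rc,yaw,[(78,-64,78),(78,64,78),(-61,64,78),(-61,-64,78)]),(rc,yaw,[(111,-12,128),(125,-12,128),(125,12,128),(111,12,128)])]
    if cc is not None: P+=[(cc,cyaw,[(-75,-50,5),(-57,-50,5),(-57,-60,5),(75,-60,5),(75,60,5),(-57,60,5),(-57,50,5),(-75,50,5)]),(cc,cyaw,[(-11,-40,45),(11,-40,45),(11,40,45),(-11,40,45)])]
    for n,(box,cov) in dict(top=((150,165,110,130),(320,210,90,90)),side=((180,310,220,170),(290,230,110,70))).items():
        im=cv2.imread(f"pics/{n}{src}.png"); k=4
        big=cv2.resize(im,None,fx=k,fy=k,interpolation=cv2.INTER_CUBIC)
        for c,yw,l in P:
            q=(proj(n,f(c,yw,sc(l)))+.5)*k
            cv2.polylines(big,[np.round(q).astype(int)],True,(0,255,0),1)
        for nm,(x,y,w,h) in(("box",box),("cov",cov)):
            a=big[y*k:(y+h)*k,x*k:(x+w)*k]; s=min(1,800/a.shape[1],600/a.shape[0]); out.append(cv2.resize(a,None,fx=s*.5 if 0 else s,fy=s))
            
    H=300
    out=[cv2.resize(o,None,fx=H/o.shape[0],fy=H/o.shape[0]) for o in out]
    r1=np.hstack(out[:2]); r2=np.hstack(out[2:]); w=max(r1.shape[1],r2.shape[1])
    r=[np.pad(o,((0,0),(0,w-o.shape[1]),(0,0))) for o in(r1,r2)]; r=np.vstack(r); s=min(1,800/r.shape[1]); cv2.imwrite(f"pics/ov_{tag}.png",cv2.resize(r,None,fx=s,fy=s))
E
python3 -c "
from ov import *
overlay((.526,.1890),-.168,(.497,-.2132),-.692,'a')"
```

```text
(no output)
```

View pics/ov_a.png

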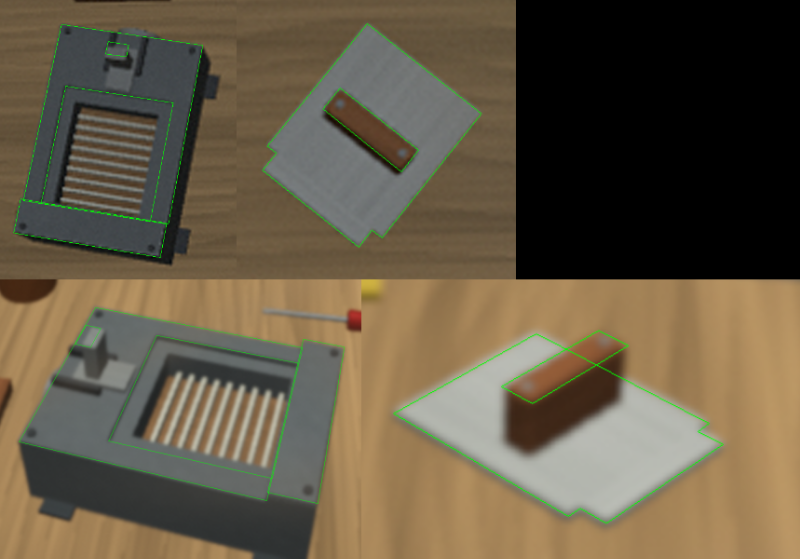

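The overlay of the measured model (green) lines up with the cover in both views. I'll enlarge the box to refine it.

Run:
```python
import re
s=open('ov.py').read()
s=s.replace("    H=300\n","    cv2.imwrite(f'pics/ovT_{tag}.png',out[0]); cv2.imwrite(f'pics/ovS_{tag}.png',out[2])\n    H=300\n")
open('ov.py','w').write(s)
from ov import *
overlay((.526,.1890),-.168,(.497,-.2132),-.692,'b')
```

```text
(no output)
```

View pics/ovT_b.png

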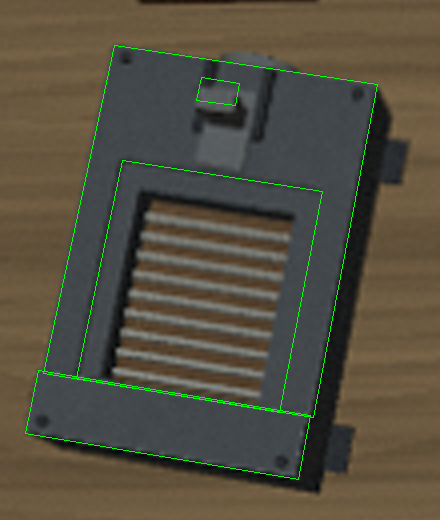

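View pics/ovS_b.png

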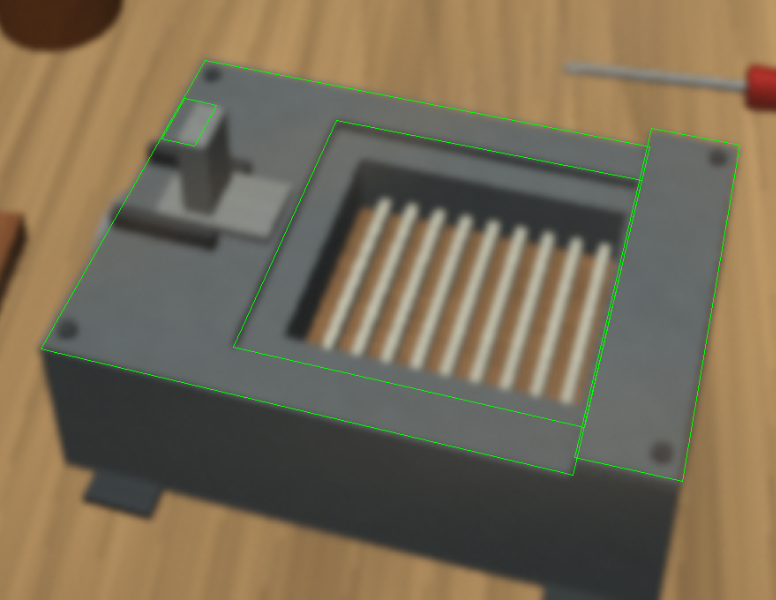

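```bash
cat > m.py <<'E'
from h import *
from scipy.spatial.transform import Rotation as Ro
RC=np.array([.526,.189,.072]); BY=-.168
CG=np.array([.497,-.2132,.025]); CY=-.692
OFF=-.004
def tool(Rc,sgn):   # cover rotation -> tool quat wxyz
    z=-Rc[:,2]; y=sgn*Rc[:,0]; x=np.cross(y,z); q=Ro.from_matrix(np.c_[x,y,z]).as_quat(); return [q[3],q[0],q[1],q[2]]
def coverpose(yaw,tilt): # tilt>0: tongue(-x) low
    return Ro.from_euler('ZY',[yaw,-tilt]).as_matrix()
def tcp_from_cg(cg,Rc): return np.asarray(cg)+OFF*Rc[:,2]
RB=Ro.from_euler('z',BY).as_matrix()
def tip_pose(xb,zb,tilt,sgn,yb=0): # tongue edge at box (xb,yb,zb above ledge)
    Rc=coverpose(BY,tilt); tip=RC+RB@np.array([xb,yb,zb]); cg=tip+Rc@np.array([.075,0,.025]); return tcp_from_cg(cg,Rc).tolist(),tool(Rc,sgn)
E
python3 - <<'E'
from m import *
for s in(1,-1):
    Rc=coverpose(CY,0)
    for nm,(p,q) in dict(g=(tcp_from_cg(CG,Rc),tool(Rc,s)),up=tip_pose(-.05,.06,.22,s),pre=tip_pose(-.053,.004,.22,s),flat=tip_pose(-.075,0,0,s),
       k1=((RC+RB@[.15,0,.10]),tool(Ro.from_euler('z',BY+s*np.pi/2).as_matrix(),1))).items():
        j=planner.solve_ik(list(p),q); print(s,nm,np.round(p,3),None if j is None else np.round(j,2))
print(coverpose(BY,.22)@[-1,0,0])
E
```

```text
1 g [ 0.497 -0.213  0.021] [-0.03 -0.03 -0.39  0.   -1.21  2.48]
1 up [0.544 0.186 0.169] [ 0.78 -0.19 -0.35  0.19 -1.29  2.15]
1 pre [0.541 0.186 0.113] [ 0.79 -0.18 -0.44  0.19 -1.19  2.12]
1 flat [0.526 0.189 0.093] [ 0.7  -0.03 -0.26  0.   -1.34  2.27]
1 k1 [0.674 0.164 0.172] [ 0.53  0.29  0.24  0.   -1.52 -2.26]
-1 g [ 0.497 -0.213  0.021] [-0.03 -0.03 -0.39  0.   -1.21 -0.66]
-1 up [0.544 0.186 0.169] [ 0.78 -0.19 -0.35  0.19 -1.29 -0.99]
-1 pre [0.541 0.186 0.113] [ 0.79 -0.18 -0.44  0.19 -1.19 -1.02]
-1 flat [0.526 0.189 0.093] [ 0.7  -0.03 -0.26  0.   -1.34 -0.87]
-1 k1 [0.674 0.164 0.172] [ 0.53  0.29  0.24  0.   -1.52  0.88]
[-0.96215795  0.16318063 -0.21822962]
```

Run:
```python
from m import *
Rc=coverpose(CY,0); q=tool(Rc,-1); p=tcp_from_cg(CG,Rc)
manip.move_pose([p[0],p[1],.16],q)
claw.grip(.06)
print(manip.move_l(p.tolist(),q,.12,until_force=12))
print(get_state()['tcp_pos'],p)
claw.grip(.0,60)
s=get_state(); print(s['opening'],s['wrist_force'],s['tcp_pos'])
manip.move_l([p[0],p[1],.16],q,.15)
s=get_state(); print(s['clock'],s['opening'],s['wrist_force'],s['ft_torque'],s['tcp_pos'])
for n in("top","side"):
    a,d=snapshot(n); cv2.imwrite(f"pics/{n}1.png",a[:,:,::-1]); np.save(f"pics/{n}1_d.npy",d)
```

```text
False
[ 0.49759878 -0.21331544  0.02194632] [ 0.497  -0.2132  0.021 ]
0.021566081962989668 [-0.70493328  1.00292015  1.97194954] [ 0.49733598 -0.21322343  0.02156555]
4.9667 0.021258189766325847 [-0.12484653 -0.23801883 -4.18015877] [ 0.00441414 -0.01582906  0.00326442] [ 0.49637063 -0.21295073  0.15841832]
```

View pics/side1.png

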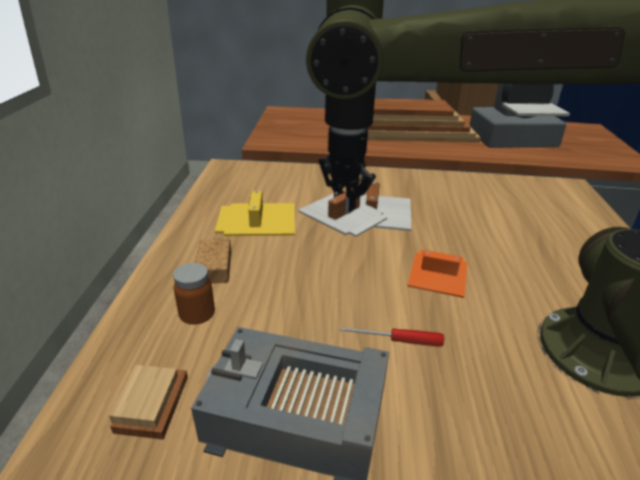

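Side picture: the cover hangs level in the gripper around (345,212) and the weight reads 0.43 kg. I'll carry it over the box, tilted.

```bash
sed -i 's/^OFF=.*/OFF=-.0034/' m.py
python3 - <<'E'
from m import *
p,q=tip_pose(-.052,.09,.22,-1)
s=get_state(); manip.move_l([s['tcp_pos'][0],s['tcp_pos'][1],.23],None,.15)
manip.move_pose(p,q)
p2,q=tip_pose(-.052,.02,.22,-1)
manip.move_l(p2,q,.12); manip.hold(.2)
s=get_state(); print(s['clock'],s['opening'],s['wrist_force'],(s['tcp_pos']-p2)@RB,s['tcp_rot'],q)
for n in("top","side"):
    a,d=snapshot(n); cv2.imwrite(f"pics/{n}2.png",a[:,:,::-1]); np.save(f"pics/{n}2_d.npy",d)
im=cv2.imread("pics/side2.png"); cv2.imwrite("pics/z3.png",cv2.resize(im[230:480,160:420],None,fx=2.4,fy=2.4,interpolation=cv2.INTER_CUBIC))
im=cv2.imread("pics/top2.png"); cv2.imwrite("pics/z4.png",cv2.resize(im[160:300,140:270],None,fx=4,fy=4,interpolation=cv2.INTER_CUBIC))
E
```

```text
8.1083 0.021278754045911185 [-0.24568657 -0.09896204 -3.2089566 ] [0.000331   0.00035972 0.00112175] [ 0.07169266 -0.64130225  0.75931053 -0.08389937] [np.float64(0.07083844801021369), np.float64(-0.6413863835802504), np.float64(0.7593235355388048), np.float64(-0.08386411400713364)]
```

View pics/z3.png

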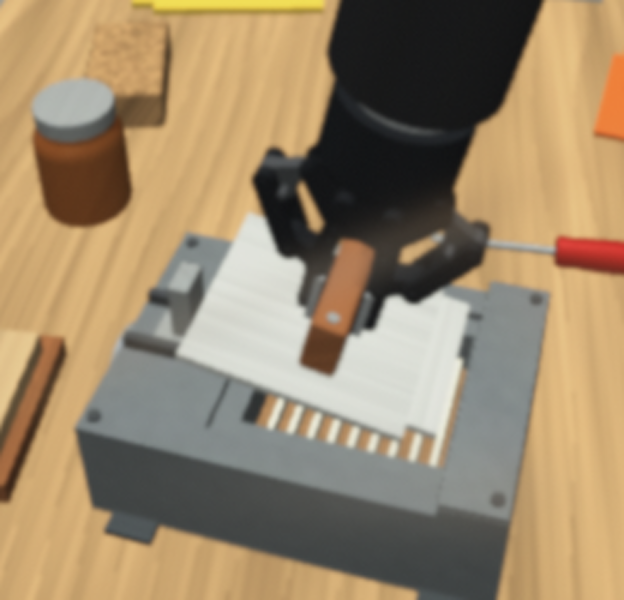

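View pics/z4.png

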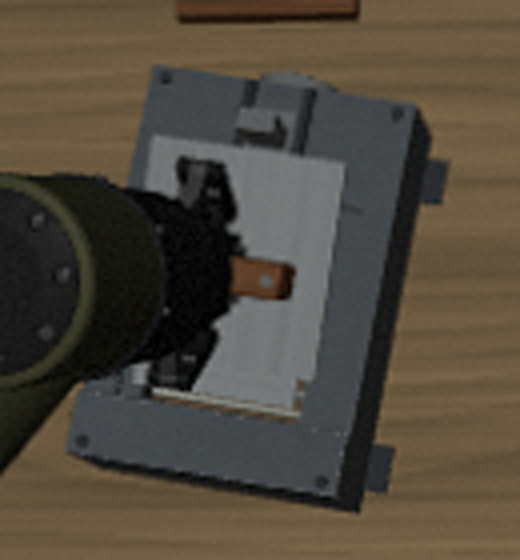

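Both views show the tilted cover over the recess, tongue low at the lip. I'll check the held pose against prediction.

Run:
```python
from m import *
Rc=coverpose(BY,.22); s=get_state(); cg=s['tcp_pos']-OFF*Rc[:,2]
L=np.array([(-75,-50,-20),(-57,-50,-20),(-57,-60,-20),(75,-60,-20),(75,60,-20),(-57,60,-20),(-57,50,-20),(-75,50,-20)])/1000
B=np.array([(-11,-40,20),(11,-40,20),(11,40,20),(-11,40,20)])/1000
out=[]
for n,(x,y,w,h) in dict(top=(150,170,90,120),side=(195,300,200,150)).items():
    im=cv2.resize(cv2.imread(f"pics/{n}2.png"),None,fx=4,fy=4,interpolation=cv2.INTER_CUBIC)
    for l in(L,B): cv2.polylines(im,[np.round((proj(n,cg+l@Rc.T)+.5)*4).astype(int)],True,(0,255,0),1)
    a=im[y*4:(y+h)*4,x*4:(x+w)*4]; out.append(cv2.resize(a,None,fx=400/a.shape[0],fy=400/a.shape[0]))
o=np.hstack(out); k=min(1,800/o.shape[1]); cv2.imwrite("pics/z5.png",cv2.resize(o,None,fx=k,fy=k))
```

```text
(no output)
```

View pics/z5.png

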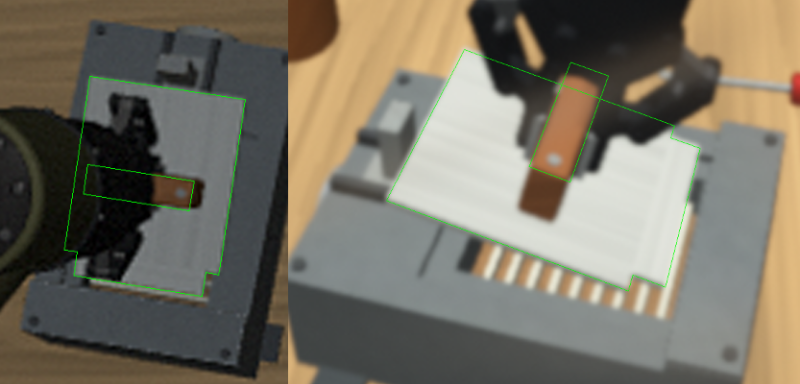

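The plate outline agrees with prediction in both views, and the bar overhang is just its visible end face. Inserting now.

Run:
```python
from m import *
def rep(t,p):
    s=get_state(); print(t,round(s['clock'],2),'err box',np.round((s['tcp_pos']-p)@RB*1e3,2),'F box',np.round(s['wrist_force']@RB,1),np.round(s['ft_torque']@RB,2),round(s['opening'],4))
p,q=tip_pose(-.052,.0025,.22,-1)
h=manip.move_l(p,q,.08,until_force=10); manip.hold(.2); rep(('down',h),p)
if not h:
    p,q=tip_pose(-.080,.0025,.22,-1)
    h=manip.move_l(p,q,.04,until_force=8); manip.hold(.1); rep(('slide',h),p)
for n in("top","side"):
    a,d=snapshot(n); cv2.imwrite(f"pics/{n}3.png",a[:,:,::-1])
im=cv2.imread("pics/side3.png"); cv2.imwrite("pics/z6.png",cv2.resize(im[230:480,160:420],None,fx=2.4,fy=2.4,interpolation=cv2.INTER_CUBIC))
```

```text
('down', False) 8.78 err box [0.12 0.08 0.27] F box [-0.   0.6 -4.1] [0.04 0.85 0.02] 0.0214
('slide', True) 9.5 err box [3.09 0.03 0.45] F box [ 4.2  0.3 -1.2] [ 0.13 -1.04 -0.13] 0.0215
```

View pics/z6.png

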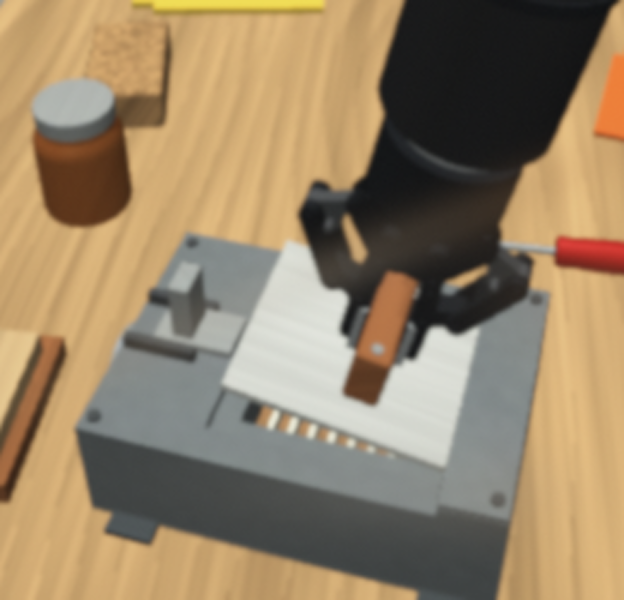

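The slot's back wall was felt at tongue x = -77 mm (nominal -78), so the tongue is under the lip. I'll back off 2 mm and lower the free end about the tongue.

Run:
```python
from m import *
def rep(t,p):
    s=get_state(); print(t,round(s['clock'],2),'err box',np.round((s['tcp_pos']-p)@RB*1e3,2),'F box',np.round(s['wrist_force']@RB,1),np.round(s['ft_torque']@RB,2),round(s['opening'],4))
for t,z in((.22,.0022),(.16,.002),(.11,.002),(.06,.002),(.03,.0018),(0.005,.0015)):
    p,q=tip_pose(-.0745,z,t,-1)
    h=manip.move_l(p,q,.04,until_force=12); rep((t,h),p)
    if h: break
for n in("top","side"):
    a,d=snapshot(n); cv2.imwrite(f"pics/{n}4.png",a[:,:,::-1])
im=cv2.imread("pics/side4.png"); cv2.imwrite("pics/z7.png",cv2.resize(im[230:480,160:420],None,fx=2.4,fy=2.4,interpolation=cv2.INTER_CUBIC))
```

```text
(0.22, False) 9.85 err box [-0.32 -0.08 -0.22] F box [-0.6  0.4 -4.1] [0.05 0.91 0.01] 0.0211
(0.16, False) 10.12 err box [ 0.24 -0.14 -0.37] F box [-0.4 -0.  -3.6] [-0.02  0.63 -0.  ] 0.0215
(0.11, False) 10.38 err box [ 0.24 -0.15 -0.19] F box [ 0.   0.5 -3.3] [0.01 0.44 0.  ] 0.0213
(0.06, False) 10.62 err box [ 0.2  -0.15 -0.15] F box [-0.2  0.9 -3.9] [ 0.04  0.28 -0.01] 0.0213
(0.03, False) 10.88 err box [ 0.06 -0.09 -0.04] F box [-0.2 -0.8 -3.7] [0.04 0.12 0.  ] 0.0215
(0.005, False) 11.12 err box [ 0.08 -0.05 -0.02] F box [-0.1  0.1 -3. ] [ 0.02  0.01 -0.02] 0.0212
```

View pics/z7.png

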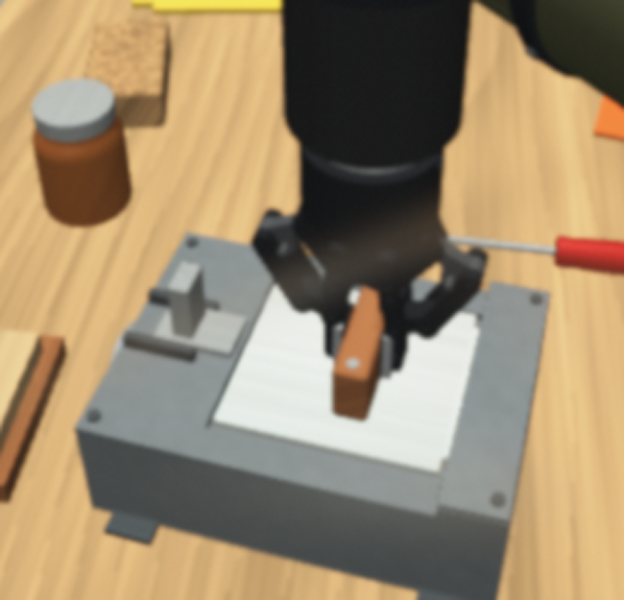

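The cover lies almost flat inside the recess, with its free end just inside the end wall around (215,420). I'll press it down gently until contact, release it and retreat.

Run:
```python
from m import *
def rep(t,p):
    s=get_state(); print(t,round(s['clock'],2),'err box',np.round((s['tcp_pos']-p)@RB*1e3,2),'F box',np.round(s['wrist_force']@RB,1),np.round(s['ft_torque']@RB,2),round(s['opening'],4))
p,q=tip_pose(-.0745,-.004,0,-1)
h=manip.move_l(p,q,.02,until_force=9); rep(h,p)
claw.grip(.045); manip.hold(.1); s=get_state(); rep('rel',p)
P=s['tcp_pos']; manip.move_l([P[0],P[1],P[2]+.10],None,.15)
# go to bolt side above, closed fingers, tool x along box x
claw.grip(0.0,40)
qk=tool(Ro.from_euler('z',BY-np.pi/2).as_matrix(),1)
manip.move_pose((RC+RB@[.156,0,.12]).tolist(),qk); rep('k',RC+RB@[.156,0,.12])
for n in("top","side"):
    a,d=snapshot(n); cv2.imwrite(f"pics/{n}5.png",a[:,:,::-1]); np.save(f"pics/{n}5_d.npy",d)
im=cv2.imread("pics/side5.png"); cv2.imwrite("pics/z8.png",cv2.resize(im[230:480,160:420],None,fx=2.4,fy=2.4,interpolation=cv2.INTER_CUBIC))
im=cv2.imread("pics/top5.png"); cv2.imwrite("pics/z9.png",cv2.resize(im[160:300,140:270],None,fx=4,fy=4,interpolation=cv2.INTER_CUBIC))
```

```text
True 11.47 err box [0.31 0.29 4.02] F box [0.8 1.3 3.4] [ 0.22  0.15 -0.03] 0.0211
rel 11.93 err box [-0.85 -0.46  1.8 ] F box [-0.3  0.3  0.1] [ 0.05 -0.01  0.05] 0.0452
k 14.8 err box [-0.15  0.12  0.13] F box [-0.1 -0.4  0.1] [ 0.   -0.02 -0.02] -0.0002
```

View pics/z8.png

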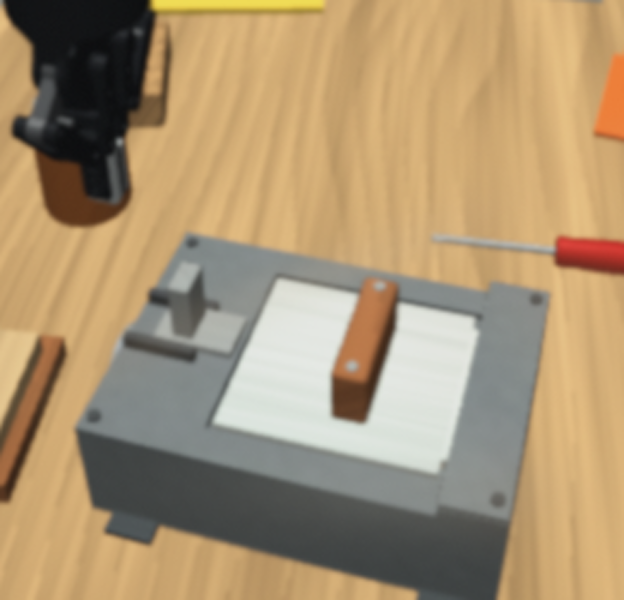

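View pics/z9.png

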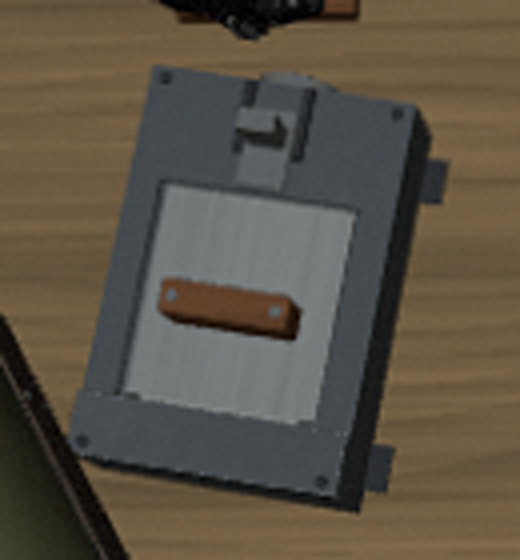

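Both views show the cover flat in the recess with its tongue under the lip. Now I'll push the bolt with closed fingers from behind the knob.

Run:
```python
from m import *
def rep(t):
    s=get_state(); print(t,round(s['clock'],2),'box pos',np.round((s['tcp_pos']-RC)@RB*1e3,2),'F box',np.round(s['wrist_force']@RB,1))
P=lambda x,z:(RC+RB@[x,0,z]).tolist()
print(manip.move_l(P(.156,.040),None,.12,until_force=8)); rep('down')
h=manip.move_l(P(.092,.040),None,.04,until_force=12); rep(('push',h))
for n in("top","side"):
    a,d=snapshot(n); cv2.imwrite(f"pics/{n}6.png",a[:,:,::-1])
im=cv2.imread("pics/side6.png"); cv2.imwrite("pics/z10.png",cv2.resize(im[230:480,160:420],None,fx=2.4,fy=2.4,interpolation=cv2.INTER_CUBIC))
```

```text
False
down 15.72 box pos [1.5648e+02 1.4000e-01 4.1180e+01] F box [-0.9  0.6  1.3]
('push', True) 16.85 box pos [108.21   0.22  40.37] F box [3.3 0.2 0.5]
```

View pics/z10.png

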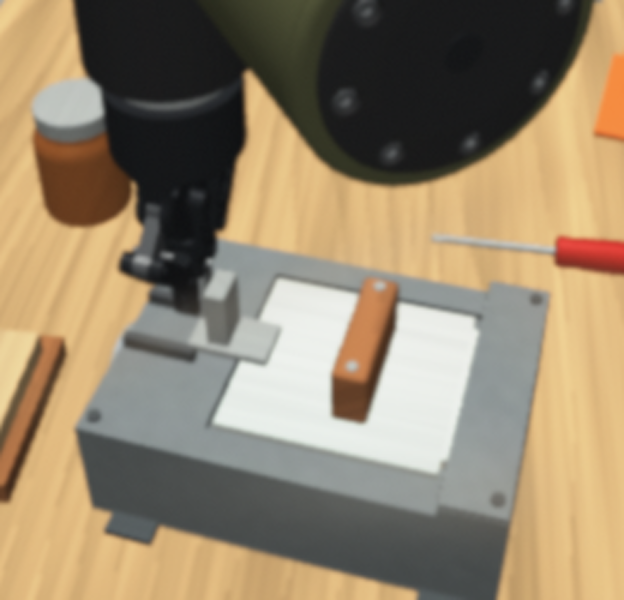

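The bolt is over the cover, and the stop was felt at TCP x = 108 mm, which is the predicted home. I'll push again slightly harder to confirm, then retreat and check.

Run:
```python
from m import *
def rep(t):
    s=get_state(); print(t,round(s['clock'],2),'box pos',np.round((s['tcp_pos']-RC)@RB*1e3,2),'F box',np.round(s['wrist_force']@RB,1))
P=lambda x,z:(RC+RB@[x,0,z]).tolist()
h=manip.move_l(P(.100,.040),None,.02,until_force=22); rep(('push',h))
manip.move_l(P(.140,.042),None,.12); manip.move_l(P(.140,.15),None,.2); rep('up')
j=get_state()['joint_positions'].copy(); j[0]-=1.0; manip.move_joints(j.tolist()); manip.hold(.3); rep('away')
for n in("top","side"):
    a,d=snapshot(n); cv2.imwrite(f"pics/{n}7.png",a[:,:,::-1]); np.save(f"pics/{n}7_d.npy",d)
im=cv2.imread("pics/side7.png"); cv2.imwrite("pics/z11.png",cv2.resize(im[310:480,180:400],None,fx=3.5,fy=3.5,interpolation=cv2.INTER_CUBIC))
for n in("top","side"):
    W=cloud(n,np.load(f"pics/{n}7_d.npy")); B=(W-RC)@RB
    k=(B[...,2]>.04)&(B[...,2]<.07)&(B[...,0]>.05)&(B[...,0]<.15)&(abs(B[...,1])<.04); print(n,'knob top pts',k.sum(),np.round(np.median(B[k],axis=0)*1e3,1))
    for x0,x1,nm in((-.055,-.03,'tongue'),(.03,.055,'free')):
        for y0,y1 in((-.05,-.02),(.02,.05)):
            m=(B[...,0]>x0)&(B[...,0]<x1)&(B[...,1]>y0)&(B[...,1]<y1)&(B[...,2]<.03); print(nm,y0,round(float(np.median(B[m][:,2]))*1e3,1),end='; ')
    print()
```

```text
('push', True) 17.23 box pos [108.27   0.25  40.41] F box [2.8 0.8 0.2]
up 18.34 box pos [139.3    0.2  149.29] F box [ 0.2 -1.2 -1. ]
away 20.98 box pos [  82.6  -652.65  149.3 ] F box [ 0.2 -0.3 -0.9]
top knob top pts 71 [88.4 -1.4 53.9]
tongue -0.05 4.4; tongue 0.02 5.2; free -0.05 5.9; free 0.02 5.1; 
side knob top pts 231 [87.9  6.5 54.9]
tongue -0.05 4.9; tongue 0.02 5.2; free -0.05 5.4; free 0.02 5.6;
```

View pics/z11.png

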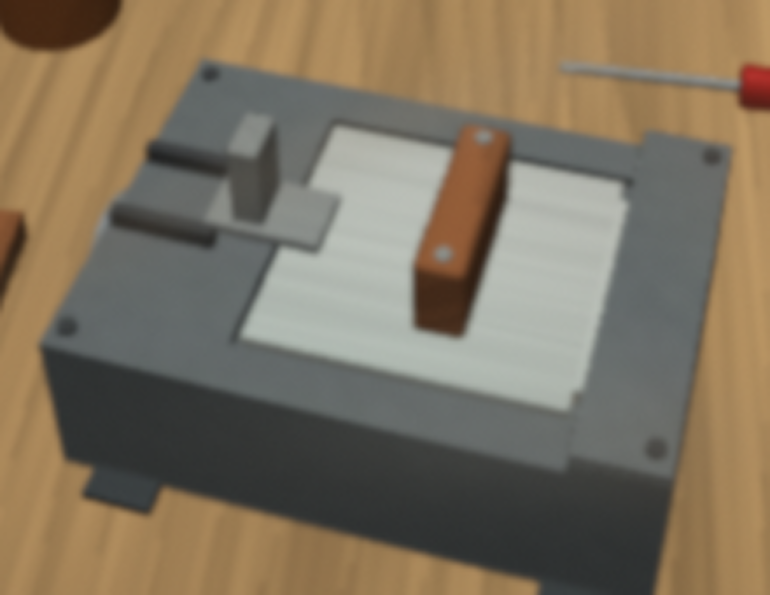

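View pics/top7.png

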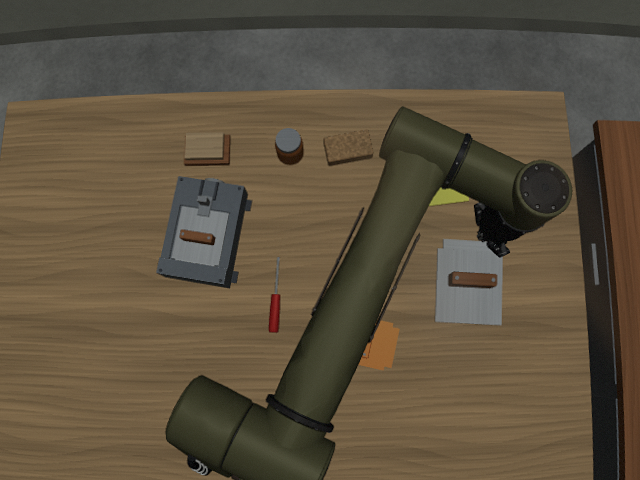

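The cover is level (5 mm above the ledges at all four places), the bolt overlaps it, and nothing else has moved. The arm is clear, so I'm handing in.

```bash
python3 -c "
from plant import *
ticket.sign_off(); print(get_state()['clock'])"
```

```text
the job is handed in; nothing more can be done
the job is handed in; nothing more can be done
```

The box is closed and the job is handed in at about 21 s on the robot's clock. No verdict was reported.

**What I did:**
- I gripped the smaller grey cover by its bar and tilted it 0.22 rad.
- I slid its tongue under the lip until I felt the back of the slot, about 1 mm from where it should be. Then I backed off 2 mm, lowered the free end flat and released it.
- With closed fingers I pushed the bolt knob to its stop.

**Last checks:**
- **Cover:** its top measured 4.4 to 5.9 mm above the ledges at four places in both views, where 5 mm means seated.
- **Bolt:** the stop was felt at the expected home position. A second, harder push moved nothing. The bolt plate is seen lying over the cover's free end.
- **Bystanders:** the jar, offcuts, screwdriver and sanding block show no visible movement in the pictures.
- **Arm:** it was clear of everything at hand-in.

**Small disagreement:** depth puts the knob at 88 mm along the box instead of the nominal 90. In the side view it also reads 6.5 mm off-centre, probably because that camera sees the knob's side face too. The felt stop agrees with home.

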